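Gain down, then hold the heaviest shaker to the microphone

TASK

Get ready for a level check: first turn the big gain knob on the microphone preamp all the way back, anticlockwise, to its zero stop. Then heft the three identical metal shakers, lifting them one at a time to feel which is the heaviest, and set the lighter ones back down (not dropped) upright where they stood. Finish holding the heaviest one upright in the air about a hand's breadth straight in front of the microphone's grille and level with it, still in the gripper and not put down, without touching the microphone and with everything else on the desk left where it is.

Things in the scene. Friction and masses are not known exactly. Their poses are not given: they have to be found in the camera images.
- shaker_a: one of three identical closed metal shakers: upright plain aluminium cylinder with black end caps, 46 mm in diameter, 100 mm tall, told apart only by weight (0.1 to 0.6 kg; the heaviest is at least 0.15 kg above the others and may stand in any of the three places). Origin: centre of its underside, z up along it
- shaker_b: one of three identical closed metal shakers: upright plain aluminium cylinder with black end caps, 46 mm in diameter, 100 mm tall, told apart only by weight (0.1 to 0.6 kg; the heaviest is at least 0.15 kg above the others and may stand in any of the three places). Origin: centre of its underside, z up along it
- shaker_c: one of three identical closed metal shakers: upright plain aluminium cylinder with black end caps, 46 mm in diameter, 100 mm tall, told apart only by weight (0.1 to 0.6 kg; the heaviest is at least 0.15 kg above the others and may stand in any of the three places). Origin: centre of its underside, z up along it
- gain (a joint): angle (rad) of the preamp's gain knob: 0 = its zero stop, turned fully anticlockwise as seen from above; grows clockwise, up to 4.71 at the other stop. It stays where it is left; turning takes about 0.03 N m of friction
- gain_top (a point): centre of the top face of the gain knob: a round ribbed metal knob with a vertical axis, 44 mm in diameter and 28 mm tall, with a pointer line on top, which stands 3 mm clear of the flat top (z = 54 mm) of the preamp; its top is 85 mm above the desk. The preamp is a fixed grey case 110 x 150 mm and 54 mm high, the knob at the middle of it
- mic_front (a point): foremost point of the microphone's rounded metal grille, 210 mm above the desk. The fixed microphone lies level on a desk stand, 51 mm across at the grille; this frame's -x axis points out of the grille, straight ahead of the microphone (roughly towards the robot), +x back along the handle, z up
- mic: the microphone with its stand: a round base 130 mm in diameter with a thin upright pole at its centre (origin: centre of the base's underside); same axes as mic_front, which lies 91.5 mm ahead of the pole; the handle and plug reach 140 mm behind the pole
- tape: bystander: roll of black tape lying flat, 70 mm in diameter, 24 mm high; origin centre of its underside
- mug: bystander: white mug, 80 mm in diameter, 95 mm tall, handle along its +y; origin centre of its underside
- phone: bystander: black phone lying flat, 146 (x) x 71 (y) x 8 mm; origin centre of its underside
- sticks: bystander: pair of drumsticks banded together, 400 mm long along its x, 32 mm wide, 15 mm high; origin on the desk at the middle
- cowbell: bystander: dark steel cowbell lying on its side, about 145 mm long along its x, 76 mm wide, 51 mm high; origin on the desk near its middle
- headphones: bystander: black headphones lying flat, the two cups 75 mm either side of the origin along y, the band reaching 173 mm along +x, 38 mm high
Not all that is in view belongs to the job. Leave any purple look-alike of the shaker_c alone.

How it is judged:
By the outcome, as a careful person would: the job done as asked, in the order asked, and still so for the second after the job is handed in, while the arm keeps its last pose, push and grip.
It also fails if it takes over 72 s, if anything falls off the work surface, if the arm or the gripper's body presses on something with over 40 N, if the wrist force passes 120 N, or if a joint passes its speed limit or range.

ROBOT

A 6-joint arm with a two-finger parallel gripper is mounted at the origin on the work surface. World frame = base frame: x ahead of the robot, y to its left, z up, the work surface at z = 0. Lengths are in m, angles in rad, forces in N, time in s.
With the tool pointing down it reaches from about 0.25 to 0.775 m from the base axis. Payload 4 kg.
Tool frame: the origin (TCP) lies at the very end of the fingers, on their centre line; the grasp point (between the pads) lies 19 mm behind it; z points along the fingers, y is the line along which they close (so a half turn about z gives the same grasp; the last joint's range is limited). The gripper opens to 85 mm and grips with 20 to 120 N. Pads are 22 mm wide; open, the fingers measure 114 mm over their backs; the gripper's body (76 mm by 85 mm) begins 54 mm behind the grasp point. The pads swing forward as they close: fully open they stand 13 mm farther back than shut.
Start: joints at [-1.401, 0.087, 1.371, -0, 1.684, -0.103], TCP at [0.148, -0.53, 0.231] pointing down, gripper open.
Joint ranges: [-3.1, 3.1], [-0.76, 2.03], [0.27, 2.55], [-1.08, 4.22], [0.17, 2.65], [-2.57, 2.57]. Speed limits (rad/s): [2.79, 2.79, 3.14, 3.14, 3.14, 3.14].

INTERFACE

Orientations are given as a unit quaternion [x, y, z, w].
In Python, from cell import arm, read_camera gives the robot as it stands.
- The arm moves only by the shell command python3 -m pendant 'ROWS'. ROWS is JSON, a list of rows, each a list of 3 entries, a list of its own where there are three numbers: the opening, from 0 (shut) to 1 (fully open), then the shift along the tool's x, y, z scaled (see below), then the turn, a rotation vector about the tool's x, y, z scaled (see below). In form: [[fingers, [dx, dy, dz], [rx, ry, rz]], ...]. A call has 1 to 20 rows; each row shifts and turns the commanded pose from where the row before left it, along the tool's axes as they then stand; what a row does not reach is not made up. The controller multiplies each number of a shift by 0.4 m and each number of a turn by pi rad. A row lasts 1/12 s, in which the tool goes at most 41.7 mm and 7.16 degrees, less where a joint would pass 70% of its speed; a pose out of reach is approached as far as the arm can. A call with a number of a shift or a turn outside -1 to 1 is refused whole. A call with a gripper value outside its range is refused whole. The fingers move at their own pace and stop on an object; the grip force is fixed at half the most. Time passes only in rows, so rows that do not move let the fingers close. It gives the time, the measured TCP pose, the force, the opening and the grip force at its end, in the units of the state.
- arm.read_state(): the state, without advancing time (a new reading comes with each control period).
- read_camera(name): name is "scene" or "top" or "wrist"; returns a dict with "img" (384x512x3 uint8, red, green, blue), "camera_matrix" (3x3 intrinsics, pixels), "R" (3x3) and "t" (3): a world point X has camera coordinates R X + t; the wrist camera has in their place "hand_eye" (4x4, takes a point from camera to tool coordinates, whose origin is the TCP and whose axes are the flange's). Camera axes: x right, y down, z forward; pixel columns grow to the right and rows downward; lengths in m; the calibration is good to about 2 mm. The wrist camera is an equidistant fisheye: a pixel r from the principal point sees the ray r / f radians off the axis. A picture is of the moment at which its call begins: read the wrist's pose just before it. There is no depth.
- arm.finish_job(): hands the job in; it is judged then, once.
The state is a dict: "t": time; "joint_positions": joint angles; "joint_vel": joint speeds; "effort": joint torques, N m; "position": TCP position; "tcp_rot": TCP orientation; "force": force on the tool from outside, world axes, zero at the start; "ft_torque": the same for the moment, N m; "opening": opening from 0.0 (shut) to 1.0 (fully open); "gripper_force": force on a finger pad.
Only numpy, scipy, OpenCV 4.12 (cv2) and the standard library are available. Lean on these libraries where they do the work, as an engineer would, in place of code of your own. Each camera call takes 0.05 s, during which the arm holds its last target. There are 200 camera calls.

## Working session

There is one attempt and no reset: what is moved stays moved. The work goes in short steps, Python scripts to look and compute and a shell command to move; the robot and the scene stay as the last step left them, time stands still between calls to the robot, and variables do not carry over. Pictures are saved under pics/ and viewed, at most 10 in all, crops included, and the job is handed in when it is done.

```bash
ls; mkdir -p pics; cat > h.py <<'E'
import numpy as np,cv2
from cell import arm, read_camera
def save(n,f):
    d=read_camera(n); cv2.imwrite(f,d["img"][:,:,::-1]); return d
E
python3 - <<'E'
from h import *
import pickle
for n in("scene","top"):
    d=save(n,f"pics/{n}0.png"); pickle.dump(d,open(n+".pkl","wb")); print(n,d["camera_matrix"].tolist(),d["R"].round(3).tolist(),d["t"].round(3).tolist())
s=arm.read_state(); print(s)
E
```

```text
pics
scene [[370.6006678141461, 0.0, 253.7790273599124], [0.0, 370.6006678141461, 194.05878949204075], [0.0, 0.0, 1.0]] [[-0.781, 0.624, 0.0], [0.366, 0.459, -0.809], [-0.505, -0.632, -0.587]] [0.444, -0.066, 1.582]
top [[470.96034417259176, 0.0, 254.37554739262447], [0.0, 470.96034417259176, 194.18264436259773], [0.0, 0.0, 1.0]] [[-0.017, -1.0, 0.0], [-0.995, 0.017, -0.095], [0.095, -0.002, -0.996]] [0.03, 0.601, 1.726]
{'t': 0.1, 'joint_positions': array([-1.40108757e+00,  8.79017483e-02,  1.37210087e+00,  1.60871012e-05,
        1.68362605e+00, -1.03104608e-01]), 'joint_vel': array([-0.0019943 , -0.00041806, -0.00565754,  0.00027003,  0.00082509,
        0.00143775]), 'effort': array([ 2.07451449e-03, -3.53015542e+01, -3.14218676e+01, -6.38410438e-05,
        7.92914332e-03, -1.45341360e-06]), 'position': array([ 0.14811447, -0.52921228,  0.23024605]), 'tcp_rot': array([ 9.90710390e-01,  1.35984880e-01, -2.59064575e-05, -1.01770478e-03]), 'force': array([-0.23154027, -0.11349525, -0.93924806]), 'ft_torque': array([ 0.04330138,  0.00195342, -0.00095696]), 'gripper_force': 0.0, 'opening': 1.0005806627739091}
```

View pics/top0.png

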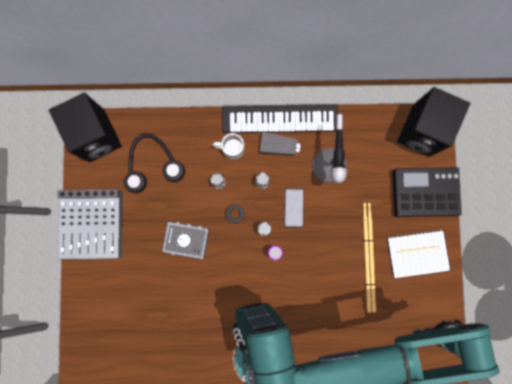

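View pics/scene0.png

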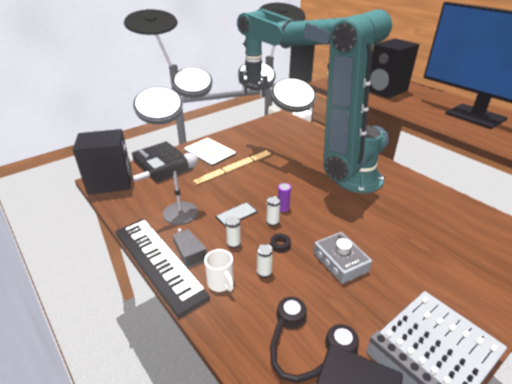

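The top view shows shakers near (217,180), (262,180) and (264,228), the purple decoy at (275,252), the knob at (184,240), and the mic grille at (340,173). In the scene view, the shakers are near (264,262), (233,232) and (273,211), and the knob is at (344,246).

```bash
cat >> h.py <<'E'
def proj(d,X):
    X=np.atleast_2d(X); c=X@d["R"].T+d["t"]; p=c@d["camera_matrix"].T; return p[:,:2]/p[:,2:]
def ray(d,uv):
    v=np.linalg.solve(d["camera_matrix"],[uv[0],uv[1],1]); return -d["R"].T@d["t"], d["R"].T@v
def plane(d,uv,z):
    o,v=ray(d,uv); return o+v*(z-o[2])/v[2]
def tri(rs):
    A=0;b=0
    for o,v in rs:
        v=v/np.linalg.norm(v);P=np.eye(3)-np.outer(v,v);A=A+P;b=b+P@o
    X=np.linalg.solve(A,b); res=[np.linalg.norm(np.cross(X-o,v/np.linalg.norm(v))) for o,v in rs]
    return X,np.max(res)
E
python3 - <<'E'
from h import *
import pickle
T=pickle.load(open("top.pkl","rb"));S=pickle.load(open("scene.pkl","rb"))
for n,d,roi in(("top",T,(150,90,260,190)),("scene",S,(120,120,270,190))):
    x,y,w,h=roi
    hsv=cv2.cvtColor(d["img"],cv2.COLOR_RGB2HSV)
    m=((hsv[...,1]<60)&(hsv[...,2]>120)).astype(np.uint8)
    k=np.zeros_like(m);k[y:y+h,x:x+w]=m[y:y+h,x:x+w]
    nn,_,st,ce=cv2.connectedComponentsWithStats(k)
    for i in range(1,nn):
        if st[i,4]>15: print(n,ce[i].round(1),st[i])
a=T["img"][160:275,155:355];b=S["img"][150:290,150:380]
cv2.imwrite("pics/t1.png",cv2.resize(a[:,:,::-1],None,fx=4,fy=4,interpolation=2))
cv2.imwrite("pics/s1.png",cv2.resize(b[:,:,::-1],None,fx=3.4,fy=3.4,interpolation=2))
E
```

```text
top [274.   97.2] [ 150   90  260   17 3957]
top [270.5 126.2] [ 213  110  122   49 2575]
top [339.5 121.4] [337 114   6  16  93]
top [279.6 143.7] [261 133  40  21 590]
top [172.3 169.6] [166 163  14  14 153]
top [327.7 170.5] [325 167   6  10  38]
top [339.1 174.2] [332 167  15  16 201]
top [217.3 179.7] [210 173  15  16 154]
top [262.6 179. ] [256 172  14  16 146]
top [406.1 179.4] [403 173   7  14  94]
top [294.  207.4] [285 189  19  38 715]
top [184.6 239.6] [ 162  222   46   37 1303]
top [264.  228.6] [258 222  13  14 149]
top [399.7 255.1] [388 234  22  45 822]
top [275.2 252.5] [270 248  11  10  85]
scene [130.9 123.8] [120 120  28  11 214]
scene [151.9 140.1] [123 120  59  42 977]
scene [207.  127.2] [183 120  69  22 806]
scene [381.  131.6] [374 126  13  15  55]
scene [362.4 132.2] [360 128   7   8  32]
scene [206.5 152. ] [183 138  53  29 932]
scene [155.2 162.4] [147 157  18  12 141]
scene [235.  164.8] [225 160  21  10  54]
scene [368.  168.7] [359 162  18  11  85]
scene [140.8 175.7] [132 171  18  11 117]
scene [175.4 181.2] [173 171   6  20  66]
scene [212.4 174.2] [204 170  19  10  50]
scene [381.  177.8] [378 173   6  12  31]
scene [284.2 185.8] [280 183  10   7  50]
scene [360.8 188.1] [358 186   7   5  29]
scene [176.4 209.3] [163 195  34  28 403]
scene [272.8 210.2] [266 196  14  29 337]
scene [235.8 213.8] [216 202  41  24 503]
scene [165.1 260. ] [ 125  219   79   83 2099]
scene [232.9 235.8] [226 225  15  22 271]
scene [187.5 242.5] [173 228  33  29 536]
scene [342.9 256.4] [ 314  232   58   52 1712]
scene [264.  259.6] [256 244  17  32 447]
scene [138.2 289.9] [ 120  248   46   62 1164]
scene [219.1 270. ] [ 203  248   31   45 1125]
scene [291.4 304.9] [283 299  18  11 160]
```

View pics/t1.png

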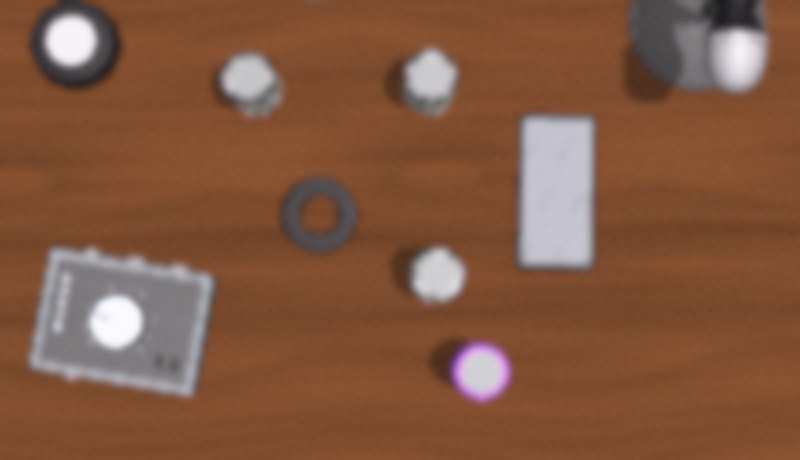

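View pics/s1.png

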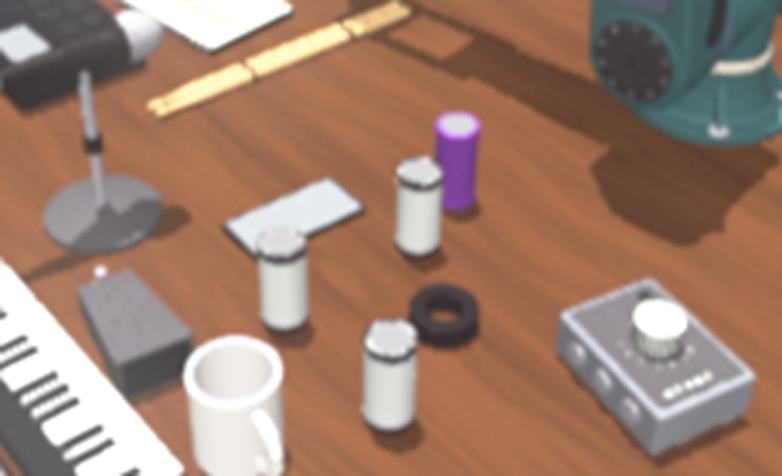

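The crops give top-face centres. In the top view: knob (183.5,239.9), A (216.9,179.1), B (262.4,178.1), C (264.1,228.4). In the scene view: knob (343.8,243.2), A (264.4,249.7), B (232.3,221.1), C (272.9,200.2). The grille is at (339,174) in top and (190,160) in scene. The objects inside the gap limits are the mug next to A, the decoy next to C, and the grey cowbell next to B.

```bash
python3 - <<'E'
from h import *
import pickle
T=pickle.load(open("top.pkl","rb"));S=pickle.load(open("scene.pkl","rb"))
P=dict(knob=((183.5,239.9),(343.8,243.2)),A=((216.9,179.1),(264.4,249.7)),B=((262.4,178.1),(232.3,221.1)),C=((264.1,228.4),(272.9,200.2)),grille=((339.1,174.1),(190.2,160.5)))
for n,(a,b) in P.items():
    X,r=tri([ray(T,a),ray(S,b)]); z=dict(knob=.085,grille=.21).get(n,.1)
    print(n,X.round(4),round(r,4),"top",plane(T,a,z).round(4),"scene",plane(S,b,z).round(4))
print("decoy",plane(T,(275.2,252.5),.1),"mug",plane(T,(232,146),.095),"tape",plane(T,(234,213),.024))
# mic from top: bright+dark profile along handle
for z,p in((.21,(339.5,115)),(.21,(339.1,174.1)),(.21,(339.1,183))): print("mic",p,plane(T,p,z).round(4))
a=T["img"][100:195,300:375]
cv2.imwrite("pics/m1.png",cv2.resize(a[:,:,::-1],None,fx=6,fy=6,interpolation=2))
E
```

```text
knob [0.4362 0.2759 0.0856] 0.0002 top [0.4363 0.2759 0.085 ] scene [0.4355 0.2756 0.085 ]
A [0.6516 0.1537 0.0962] 0.0001 top [0.6512 0.1534 0.1   ] scene [0.6541 0.1567 0.1   ]
B [ 0.6515 -0.0092  0.0996] 0.0007 top [ 0.652  -0.0097  0.1   ] scene [ 0.6514 -0.0083  0.1   ]
C [ 0.4726 -0.0128  0.0981] 0.0006 top [ 0.4721 -0.0124  0.1   ] scene [ 0.4747 -0.0113  0.1   ]
grille [ 0.646  -0.2644  0.2064] 0.0018 top [ 0.647  -0.2648  0.21  ] scene [ 0.6476 -0.2573  0.21  ]
decoy [ 0.38658685 -0.04998157  0.1       ] mug [0.77154039 0.09805101 0.095     ] tape [0.53280545 0.096899   0.024     ]
mic (339.5, 115) [ 0.8491 -0.273   0.21  ]
mic (339.1, 174.1) [ 0.647  -0.2648  0.21  ]
mic (339.1, 183) [ 0.617  -0.2638  0.21  ]
```

View pics/m1.png

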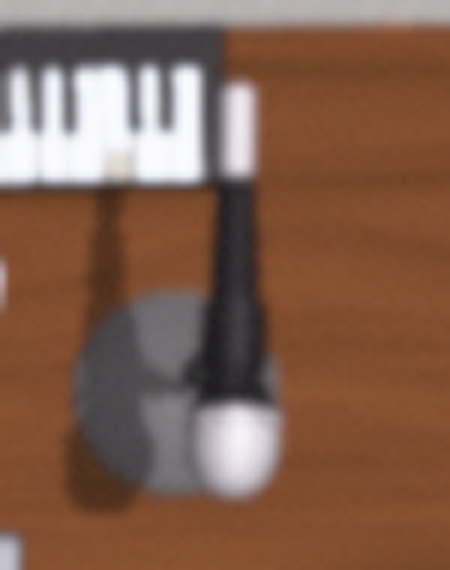

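```bash
cat >> h.py <<'E'
from scipy.spatial.transform import Rotation as Ro
def plan(target,psi=None):
    s=arm.read_state(); R=Ro.from_quat(s["tcp_rot"]); p=s["position"]
    x=R.as_matrix()[:,0]; cur=np.arctan2(x[1],x[0])
    d=R.inv().apply(np.array(target)-p); n=np.linalg.norm(d)
    print("t",round(s["t"],2),"pos",p.round(4),"psi",cur.round(3),"q6",s["joint_positions"][5].round(3),"tilt",np.degrees(np.arccos(-R.as_matrix()[2,2])).round(2),"open",round(s["opening"],3),"F",s["force"].round(2),"T",s["ft_torque"].round(3),"grip",round(s["gripper_force"],1))
    k=int(np.ceil(n/.04)) or 1
    print("  units",(d/.4).round(4),"rows",k,"each",(d/.4/k).round(4), "" if psi is None else f"rz units {-(psi-cur)/np.pi:.4f}")
E
python3 -m pendant '[[1,[0,0,0],[0,0,0.037]],[1,[0,0,0],[0,0,0.037]],[1,[0,0,0],[0,0,0.037]],[1,[0,0,0],[0,0,0.037]],[1,[0,0,0],[0,0,0.037]],[1,[0.0034,-0.0972,0],[0,0,0]],[1,[0.0034,-0.0972,0],[0,0,0]],[1,[0.0034,-0.0972,0],[0,0,0]],[1,[0.0034,-0.0972,0],[0,0,0]],[1,[0.0034,-0.0972,0],[0,0,0]],[1,[0.0034,-0.0972,0],[0,0,0]],[1,[0.0034,-0.0972,0],[0,0,0]],[1,[0.0034,-0.0972,0],[0,0,0]],[1,[0.0034,-0.0972,0],[0,0,0]],[1,[0.0034,-0.0972,0],[0,0,0]],[1,[0.0034,-0.0972,0],[0,0,0]],[1,[0.0034,-0.0972,0],[0,0,0]],[1,[0.0034,-0.0972,0],[0,0,0]],[1,[0.0034,-0.0972,0],[0,0,0]],[1,[0.0034,-0.0972,0],[0,0,0]]]'
python3 -c "
from h import *
plan([.436,.276,.23],-.3)"
```

```text
t: 1.77
position: [0.3445, 0.0218, 0.2312]
tcp_rot: [0.988, -0.154, 0.0, 0.0]
force: [0.5, -0.8, -0.0]
opening: 0.998
gripper_force: 0.0
t 1.77 pos [0.3445 0.0218 0.2312] psi -0.308 q6 1.778 tilt 0.04 open 0.998 F [ 0.55 -0.77 -0.03] T [-0.065 -0.07   0.016] grip 0.0
  units [ 0.0252 -0.6749  0.0029] rows 7 each [ 0.0036 -0.0964  0.0004] rz units -0.0026
```

```bash
python3 -m pendant '[[1,[0.0036,-0.0964,0],[0,0,0]],[1,[0.0036,-0.0964,0],[0,0,0]],[1,[0.0036,-0.0964,0],[0,0,0]],[1,[0.0036,-0.0964,0],[0,0,0]],[1,[0.0036,-0.0964,0],[0,0,0]],[1,[0.0036,-0.0964,0],[0,0,0]],[1,[0.0036,-0.0964,0],[0,0,0]],[1,[0,0,0],[0,0,0]]]'
python3 -c "
from h import *
import pickle
plan([.436,.276,.06],-.3)
s=arm.read_state();d=save('wrist','pics/w1.png');pickle.dump((s,d),open('w1.pkl','wb'));print(d['camera_matrix'],d['hand_eye'])"
```

```text
t: 2.43
position: [0.4368, 0.2791, 0.2286]
tcp_rot: [0.989, -0.151, -0.002, -0.0]
force: [-0.3, -1.8, -0.7]
opening: 1.001
gripper_force: 0.0
t 2.43 pos [0.4368 0.2791 0.2286] psi -0.303 q6 2.332 tilt 0.2 open 1.001 F [-0.26 -1.76 -0.74] T [ 0.012  0.094 -0.043] grip 0.0
  units [0.002  0.0082 0.4216] rows 5 each [0.0004 0.0016 0.0843] rz units -0.0009
[[297.31863964   0.         254.11664591]
 [  0.         297.31863964 191.44946575]
 [  0.           0.           1.        ]] [[ 4.55890296e-04 -9.56777721e-01 -2.90819848e-01  7.27610496e-02]
 [ 9.99999491e-01  6.98021660e-04 -7.28841277e-04 -1.73204532e-04]
 [ 9.00337649e-04 -2.90819368e-01  9.56777552e-01 -1.42874519e-01]
 [ 0.00000000e+00  0.00000000e+00  0.00000000e+00  1.00000000e+00]]
```

View pics/w1.png

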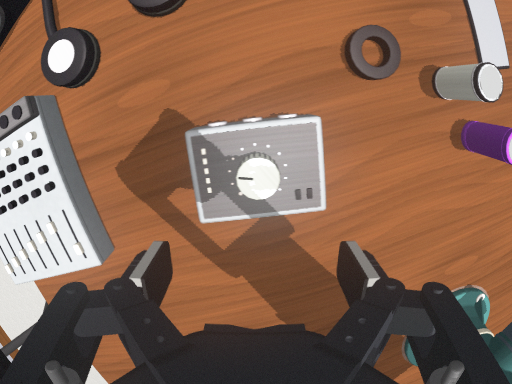

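The wrist view shows the knob top at about (259,178). Its pointer is at 9 o'clock, and the tick arc starts near (236,196), so roughly 50° of anticlockwise turning remains. I'll check the knob position from this view.

```bash
cat >> h.py <<'E'
def wray(s,d,uv):
    K=d["camera_matrix"]; a=(np.array(uv)-K[:2,2])/K[0,0]; th=np.linalg.norm(a)
    v=np.r_[a/th*np.sin(th),np.cos(th)]; H=np.array(d["hand_eye"]); R=Ro.from_quat(s["tcp_rot"]).as_matrix()
    return s["position"]+R@H[:3,3], R@H[:3,:3]@v
def wplane(s,d,uv,z):
    o,v=wray(s,d,uv); return o+v*(z-o[2])/v[2]
E
python3 - <<'E'
from h import *
import pickle
s,d=pickle.load(open('w1.pkl','rb'));T=pickle.load(open("top.pkl","rb"))
im=d["img"][145:205,225:295]; m=(im.min(2)>215).astype(np.uint8)
n,_,st,ce=cv2.connectedComponentsWithStats(m); i=1+st[1:,4].argmax(); c=ce[i]+[225,145]; print(c,st[i])
print(wplane(s,d,c,.085), tri([wray(s,d,c),ray(T,(183.5,239.9))]))
for p in((236,178),(235,197),(283,196)): print(p,np.degrees(np.arctan2(*(wplane(s,d,p,.06)-wplane(s,d,c,.085))[1::-1])))
plan([.436,.276,.06])
E
```

```text
[258.28970588 178.18529412] [  12   13   43   41 1360]
[0.43468553 0.27592467 0.085     ] (array([0.43622225, 0.2752832 , 0.09070353]), np.float64(0.0002878502063459231))
(236, 178) 87.44131369337826
(235, 197) 120.51236618000827
(283, 196) -151.3099360629142
t 2.48 pos [0.436  0.2764 0.2291] psi -0.304 q6 2.33 tilt 0.22 open 1.001 F [ 0.61 -0.62 -0.29] T [-0.021  0.006 -0.057] grip 0.0
  units [ 1.500e-03 -1.000e-04  4.226e-01] rows 5 each [ 0.0003 -0.      0.0845]
```

```bash
python3 -m pendant '[[1,[0,0,0.09],[0,0,0]],[1,[0,0,0.09],[0,0,0]],[1,[0,0,0.09],[0,0,0]],[1,[0,0,0.08],[0,0,0]],[1,[0,0,0.05],[0,0,0]],[1,[0,0,0.0226],[0,0,0]],[0,[0,0,0],[0,0,0]],[0,[0,0,0],[0,0,0]],[0,[0,0,0],[0,0,0]],[0,[0,0,0],[0,0,0]],[0,[0,0,0],[0,0,0]],[0,[0,0,0],[0,0,0]],[0,[0,0,0],[0,0,0]],[0,[0,0,0],[0,0,0]]]'
python3 -c "
from h import *
plan([.4355,.276,.06])"
```

```text
t: 3.65
position: [0.4382, 0.2756, 0.0655]
tcp_rot: [0.988, -0.154, 0.003, -0.002]
force: [-0.8, 2.8, 7.0]
opening: 0.492
gripper_force: 61.1
t 3.65 pos [0.4382 0.2756 0.0655] psi -0.308 q6 2.33 tilt 0.41 open 0.492 F [-0.79  2.82  7.  ] T [ 0.484  0.043 -0.057] grip 61.1
  units [-0.0068  0.0013  0.0138] rows 1 each [-0.0068  0.0013  0.0138]
```

```bash
python3 -m pendant '[[0,[0,0,-0.008],[0,0,0]],[0,[0,0,0],[0,0,-0.03]],[0,[0,0,0],[0,0,-0.03]],[0,[0,0,0],[0,0,-0.03]],[0,[0,0,0],[0,0,-0.03]],[0,[0,0,0],[0,0,-0.03]],[0,[0,0,0],[0,0,-0.03]],[0,[0,0,0],[0,0,0]],[0,[0,0,0],[0,0,0]]]'
python3 -c "
from h import *
plan([.4355,.276,.06])"
```

```text
t: 4.4
position: [0.4381, 0.277, 0.0657]
tcp_rot: [0.992, 0.128, 0.003, -0.003]
force: [6.0, 9.8, -7.8]
opening: 0.493
gripper_force: 64.5
t 4.4 pos [0.4381 0.277  0.0657] psi 0.258 q6 1.764 tilt 0.5 open 0.493 F [ 5.98  9.83 -7.84] T [ 1.664 -1.032 -0.023] grip 64.5
  units [-0.0071  0.0008  0.0141] rows 1 each [-0.0071  0.0008  0.0141]
```

```bash
python3 -m pendant '[[0,[0,0,0.004],[0,0,-0.02]],[0,[0,0,0],[0,0,-0.02]],[0,[0,0,0],[0,0,-0.02]],[0,[0,0,0],[0,0,0]]]'
python3 -c "
from h import *
plan([.4355,.276,.06])"
python3 -m pendant '[[0,[0,0,0],[0,0,-0.02]],[0,[0,0,0],[0,0,-0.02]],[0,[0,0,0],[0,0,0]]]'
python3 -c "
from h import *
plan([.4355,.276,.06])"
```

```text
t: 4.73
position: [0.438, 0.2775, 0.0656]
tcp_rot: [0.975, 0.222, 0.003, -0.003]
force: [3.1, 9.5, -0.3]
opening: 0.489
gripper_force: 65.2
t 4.73 pos [0.438  0.2775 0.0656] psi 0.448 q6 1.574 tilt 0.55 open 0.489 F [ 3.13  9.51 -0.29] T [ 1.604 -0.471 -0.006] grip 65.2
  units [-0.0073  0.0007  0.014 ] rows 1 each [-0.0073  0.0007  0.014 ] 
t: 4.98
position: [0.4378, 0.2778, 0.0656]
tcp_rot: [0.959, 0.283, 0.004, -0.003]
force: [1.9, 9.8, -1.3]
opening: 0.491
gripper_force: 65.2
t 4.98 pos [0.4378 0.2778 0.0656] psi 0.574 q6 1.448 tilt 0.57 open 0.491 F [ 1.89  9.81 -1.32] T [ 1.759 -0.291 -0.015] grip 65.2
  units [-0.0074  0.0006  0.0139] rows 1 each [-0.0074  0.0006  0.0139]
```

```bash
for i in 1 2; do python3 -m pendant '[[0,[0,0,0],[0,0,-0.02]],[0,[0,0,0],[0,0,-0.02]],[0,[0,0,0],[0,0,0]]]'
python3 -c "
from h import *
plan([.4355,.276,.06])"; done
```

```text
t: 5.23
position: [0.4376, 0.278, 0.0656]
tcp_rot: [0.94, 0.341, 0.004, -0.004]
force: [1.8, 11.7, -2.0]
opening: 0.487
gripper_force: 65.2
t 5.23 pos [0.4376 0.278  0.0656] psi 0.696 q6 1.326 tilt 0.6 open 0.487 F [ 1.81 11.71 -1.98] T [ 1.838 -0.17  -1.072] grip 65.2
  units [-0.0075  0.0005  0.014 ] rows 1 each [-0.0075  0.0005  0.014 ] 
t: 5.48
position: [0.4353, 0.2759, 0.0654]
tcp_rot: [0.916, 0.401, 0.0, -0.002]
force: [-3.6, 4.8, 3.7]
opening: 0.491
gripper_force: 66.0
t 5.48 pos [0.4353 0.2759 0.0654] psi 0.825 q6 1.197 tilt 0.24 open 0.491 F [-3.59  4.83  3.68] T [0.853 0.717 0.031] grip 66.0
  units [0.0005 0.0002 0.0136] rows 1 each [0.0005 0.0002 0.0136]
```

```bash
python3 -m pendant '[[0,[0,0,0],[0,0,-0.01]],[0,[0,0,0],[0,0,0]]]'
python3 -c "
from h import *
plan([.4355,.276,.06])"
python3 -m pendant '[[1,[0,0,0],[0,0,0]],[1,[0,0,0],[0,0,0]],[1,[0,0,0],[0,0,0]],[1,[0,0,0],[0,0,0]],[1,[0,0,0],[0,0,0]],[1,[0,0,0],[0,0,0]],[1,[0,0,-0.09],[0,0,0]],[1,[0,0,-0.09],[0,0,0]],[1,[0,0,-0.09],[0,0,0]],[1,[0,0,-0.09],[0,0,0]],[1,[0,0,0],[0,0,0]]]'
python3 -c "
from h import *
import pickle
plan([.4726,-.0125,.2],1.98-3.1416)
s=arm.read_state();d=save('wrist','pics/w2.png');pickle.dump((s,d),open('w2.pkl','wb'))
for p in((.4726,-.0128),(.652,-.0095),(.652,.1537)): print(np.arctan2(p[1],p[0]))
"
```

```text
t: 5.65
position: [0.4354, 0.2759, 0.0655]
tcp_rot: [0.91, 0.415, 0.0, -0.002]
force: [-4.8, 4.7, 5.1]
opening: 0.487
gripper_force: 66.0
t 5.65 pos [0.4354 0.2759 0.0655] psi 0.856 q6 1.166 tilt 0.23 open 0.487 F [-4.76  4.73  5.12] T [0.814 0.661 0.038] grip 66.0
  units [0.0004 0.0001 0.0137] rows 1 each [0.0004 0.0001 0.0137] 
t: 6.57
position: [0.4398, 0.2755, 0.2172]
tcp_rot: [0.91, 0.414, 0.008, -0.0]
force: [1.2, 0.8, 0.3]
opening: 0.999
gripper_force: 0.0
t 6.57 pos [0.4398 0.2755 0.2172] psi 0.854 q6 1.168 tilt 0.93 open 0.999 F [1.21 0.75 0.32] T [ 0.009 -0.071  0.006] grip 0.0
  units [-0.4895  0.5347  0.0394] rows 8 each [-0.0612  0.0668  0.0049] rz units 0.6416
-0.02707759530983816
-0.01456952116434866
0.23150951354881025
```

View pics/w2.png

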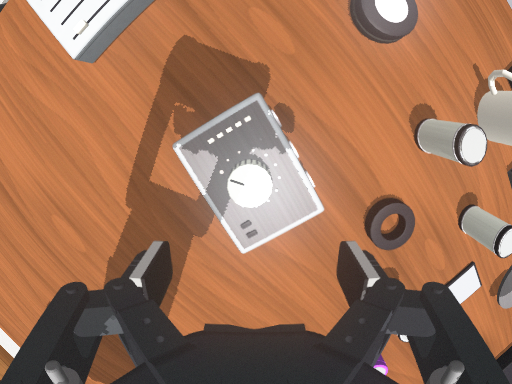

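In this view the pointer runs from the knob centre (249,186) to about (232,181). I'll measure its world angle against the tick arc in both wrist pictures.

```bash
python3 - <<'E'
from h import *
import pickle
for f,x0,y0,x1,y1 in(('w1',225,140,300,210),('w2',205,130,300,225)):
    s,d=pickle.load(open(f+'.pkl','rb')); g=d["img"].min(2)
    m=(g[y0:y1,x0:x1]>215).astype(np.uint8)
    n,l,st,ce=cv2.connectedComponentsWithStats(m); i=1+st[1:,4].argmax()
    cs,_=cv2.findContours((l==i).astype(np.uint8),0,1); h=cv2.convexHull(cs[0])
    (cx,cy),r=cv2.minEnclosingCircle(h); c=np.array([cx+x0,cy+y0]); print(f,c.round(1),round(r,1))
    yy,xx=np.mgrid[y0:y1,x0:x1]; rr=np.hypot(xx-c[0],yy-c[1]); k=(rr<.85*r)&(g[y0:y1,x0:x1]<130)
    C=wplane(s,d,c,.085)
    P=np.array([wplane(s,d,(a,b),.085) for a,b in zip(xx[k],yy[k])]); v=P.mean(0)-C
    print(" C",C.round(4),"pointer",k.sum(),np.degrees(np.arctan2(v[1],v[0])).round(1),np.linalg.norm(v).round(4))
    for j in range(1,n):
        if j!=i and 2<=st[j,4]<40:
            q=wplane(s,d,ce[j]+[x0,y0],.054)-C; rad=np.hypot(*q[:2])
            if .022<rad<.045: print("   tick",(ce[j]+[x0,y0]).round(0),np.degrees(np.arctan2(q[1],q[0])).round(1),rad.round(4),st[j,4])
    big=d["img"][y0:y1,x0:x1]
    if f=='w2': cv2.imwrite('pics/k2.png',cv2.resize(big[:,:,::-1],None,fx=6,fy=6,interpolation=2))
E
```

```text
w1 [257. 179.] 22.7
 C [0.4343 0.2774 0.085 ] pointer 25 68.2 0.012
   tick [254. 144.] -12.0 0.031 8
   tick [268. 146.] -39.0 0.031 10
   tick [242. 149.] 14.6 0.0302 7
   tick [279. 153.] -65.9 0.0318 10
   tick [285. 164.] -92.2 0.0319 6
   tick [285. 178.] -118.8 0.0319 6
   tick [280. 189.] -145.0 0.0321 8
w2 [258.5 183.7] 31.7
 C [0.4426 0.2731 0.085 ] pointer 16 117.4 0.0194
   tick [253. 150.] 59.5 0.0289 8
   tick [239. 152.] 86.0 0.0333 3
   tick [228. 160.] 109.1 0.0368 4
   tick [282. 166.] -16.5 0.0285 2
   tick [284. 171.] -28.6 0.0283 5
   tick [221. 172.] 131.0 0.0391 11
   tick [272. 201.] -100.8 0.0317 2
```

View pics/k2.png

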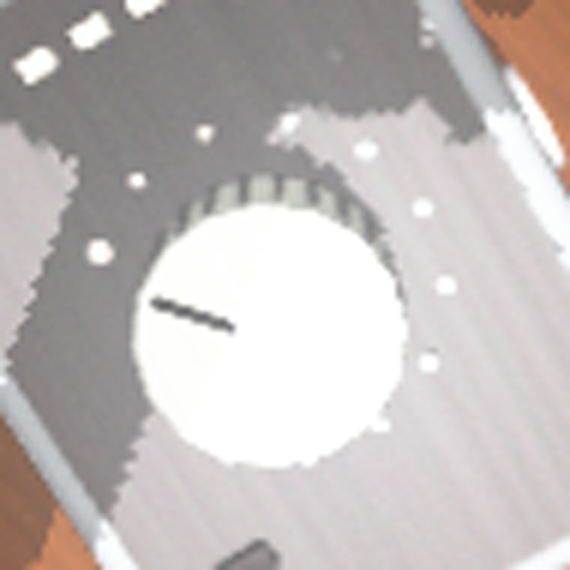

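```bash
python3 - <<'E'
from h import *
import pickle
s,d=pickle.load(open('w2.pkl','rb'))
f=lambda p,z:wplane(s,d,np.array(p)/6+[205,130]-.4,z)
C=f((270,332),.085);print(C)
a=lambda v:np.degrees(np.arctan2(v[1],v[0])).round(1)
print("pointer",a(f((155,302),.085)-f((233,328),.085)),a(f((155,302),.085)-C))
for p in((98,252),(137,180),(205,132),(290,122),(366,149),(423,208),(446,285),(429,361),(380,425)): v=f(p,.054)-C;print(p,a(v),np.hypot(*v[:2]).round(4))
s,d=pickle.load(open('w1.pkl','rb'))
g=d["img"][150:205,235:285].min(2).copy(); yy,xx=np.mgrid[150:205,235:285]; 
C=wplane(s,d,(259,178.2),.085);k=(g<150)&(np.hypot(xx-259,yy-178.2)<17)
P=np.array([wplane(s,d,(x,y),.085) for x,y in zip(xx[k],yy[k])]);print("w1",C,k.sum(),a(P.mean(0)-C)); 
u,S_,vt=np.linalg.svd(P-P.mean(0));print(a(vt[0]))
E
```

```text
[0.4353706  0.27787757 0.085     ]
pointer 119.8 123.7
(98, 252) 126.9 0.0313
(137, 180) 99.4 0.0304
(205, 132) 71.3 0.0301
(290, 122) 42.6 0.0297
(366, 149) 15.2 0.0298
(423, 208) -12.8 0.0302
(446, 285) -40.3 0.0309
(429, 361) -66.8 0.0313
(380, 425) -93.7 0.0322
w1 [0.43446124 0.27525456 0.085     ] 22 73.5
-110.8
```

The pointer sits at about 120–124° and the zero tick at about 123–127°. The stop was felt as −1.07 N·m before the pads slipped. I'll re-grip once and press gently to make sure it is home.

```bash
python3 -m pendant '[[1,[0,0,0.09],[0,0,0]],[1,[0,0,0.09],[0,0,0]],[1,[0,0,0.09],[0,0,0]],[1,[0,0,0.08],[0,0,0]],[1,[0,0,0.01],[0,0,0]],[0,[0,0,0],[0,0,0]],[0,[0,0,0],[0,0,0]],[0,[0,0,0],[0,0,0]],[0,[0,0,0],[0,0,0]],[0,[0,0,0],[0,0,0]],[0,[0,0,0],[0,0,0]],[0,[0,0,0],[0,0,0]]]'
python3 -c "
from h import *
plan([.4355,.276,.06])"
python3 -m pendant '[[0,[0,0,0],[0,0,-0.008]],[0,[0,0,0],[0,0,-0.008]],[0,[0,0,0],[0,0,0]]]'
python3 -c "
from h import *
plan([.4355,.276,.06])"
```

```text
t: 7.62
position: [0.4359, 0.2767, 0.0676]
tcp_rot: [0.91, 0.414, 0.002, -0.003]
force: [-6.9, 3.8, 6.3]
opening: 0.49
gripper_force: 61.1
t 7.62 pos [0.4359 0.2767 0.0676] psi 0.854 q6 1.168 tilt 0.36 open 0.49 F [-6.93  3.83  6.26] T [ 0.731  1.203 -0.03 ] grip 61.1
  units [-0.0022  0.0004  0.019 ] rows 1 each [-0.0022  0.0004  0.019 ] 
t: 7.87
position: [0.4359, 0.2767, 0.0677]
tcp_rot: [0.899, 0.438, 0.002, -0.003]
force: [-5.9, 3.2, 6.2]
opening: 0.487
gripper_force: 61.2
t 7.87 pos [0.4359 0.2767 0.0677] psi 0.906 q6 1.116 tilt 0.36 open 0.487 F [-5.91  3.23  6.18] T [0.793 1.226 0.069] grip 61.2
  units [-0.0023  0.0003  0.0191] rows 1 each [-0.0023  0.0003  0.0191]
```

```bash
for i in 1 2 3; do python3 -m pendant '[[0,[0,0,0],[0,0,-0.008]],[0,[0,0,0],[0,0,0]]]' >/dev/null
python3 -c "
from h import *
plan([.4355,.276,.06])"; done
```

```text
t 8.03 pos [0.4359 0.2767 0.0677] psi 0.931 q6 1.091 tilt 0.36 open 0.491 F [-6.17  3.7   5.99] T [0.737 1.15  0.021] grip 61.2
  units [-0.0022  0.0003  0.0191] rows 1 each [-0.0022  0.0003  0.0191] 
t 8.2 pos [0.4359 0.2768 0.0677] psi 0.954 q6 1.068 tilt 0.38 open 0.49 F [-6.51  3.97  6.35] T [ 0.766  1.2   -0.634] grip 61.3
  units [-0.0023  0.0003  0.0191] rows 1 each [-0.0023  0.0003  0.0191] 
t 8.37 pos [0.4359 0.2768 0.0676] psi 0.977 q6 1.045 tilt 0.4 open 0.489 F [-5.82  3.7   6.29] T [ 0.723  1.25  -1.353] grip 61.3
  units [-0.0023  0.0003  0.0191] rows 1 each [-0.0023  0.0003  0.0191]
```

The stop now reads clearly (−1.35 N·m, no slip). I'll ease the wind-up, release and rise.

```bash
python3 -m pendant '[[0,[0,0,0],[0,0,0.006]],[0,[0,0,0],[0,0,0.003]],[0,[0,0,0],[0,0,0]]]' >/dev/null
python3 -c "
from h import *
plan([.4355,.276,.06])"
python3 -m pendant '[[1,[0,0,0],[0,0,0]],[1,[0,0,0],[0,0,0]],[1,[0,0,0],[0,0,0]],[1,[0,0,0],[0,0,0]],[1,[0,0,0],[0,0,0]],[1,[0,0,0],[0,0,0]],[1,[0,0,-0.09],[0,0,0]],[1,[0,0,-0.09],[0,0,0]],[1,[0,0,-0.09],[0,0,0]],[1,[0,0,-0.09],[0,0,0]],[1,[0,0,0],[0,0,0]]]'
python3 - <<'E'
from h import *
import pickle
plan([.6515,.1537,.21])
s=arm.read_state();d=save('wrist','pics/w3.png');pickle.dump((s,d),open('w3.pkl','wb'))
cv2.imwrite('pics/k3.png',cv2.resize(d["img"][130:225,205:300][:,:,::-1],None,fx=6,fy=6,interpolation=2))
E
```

```text
t 8.62 pos [0.4359 0.2767 0.0676] psi 0.95 q6 1.072 tilt 0.38 open 0.493 F [-5.88  4.3   6.35] T [ 0.765  1.256 -0.537] grip 61.2
  units [-0.0022  0.0003  0.0191] rows 1 each [-0.0022  0.0003  0.0191] 
t: 9.53
position: [0.4398, 0.2756, 0.2172]
tcp_rot: [0.889, 0.458, 0.008, 0.0]
force: [0.3, -0.3, 1.3]
opening: 1.0
gripper_force: 0.0
t 9.53 pos [0.4398 0.2756 0.2172] psi 0.951 q6 1.07 tilt 0.93 open 1.0 F [ 0.3  -0.33  1.28] T [ 0.04  -0.01  -0.023] grip 0.0
  units [0.059  0.6077 0.0236] rows 7 each [0.0084 0.0868 0.0034]
```

View pics/k3.png

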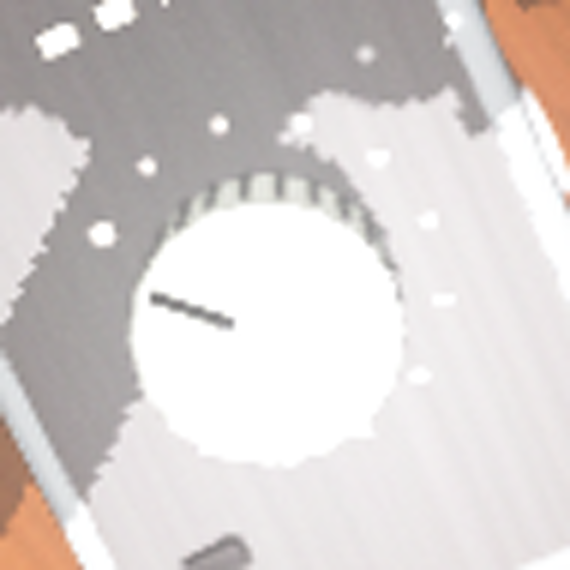

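The pointer has moved on a further ~5.5°, to about 127°, in line with the large zero tick, so the gain is at zero. Next is shaker A.

```bash
python3 -m pendant '[[1,[0,0,0],[0,0,0.034]],[1,[0,0,0],[0,0,0.034]],[1,[0,0,0],[0,0,0.034]],[1,[0,0,0],[0,0,0.034]],[1,[0,0,0],[0,0,0.033]],[1,[0,0,0],[0,0,0]]]' >/dev/null
python3 -c "
from h import *
plan([.6515,.154,.21],.42)"
```

```text
t 10.08 pos [0.4356 0.2735 0.206 ] psi 0.419 q6 1.603 tilt 0.18 open 1.0 F [-0.19 -0.11 -0.4 ] T [ 0.023 -0.033  0.003] grip 0.0
  units [ 0.3717  0.4925 -0.011 ] rows 7 each [ 0.0531  0.0704 -0.0016] rz units -0.0004
```

```bash
python3 -m pendant '[[1,[0.0531,0.0704,0],[0,0,0]],[1,[0.0531,0.0704,0],[0,0,0]],[1,[0.0531,0.0704,0],[0,0,0]],[1,[0.0531,0.0704,0],[0,0,0]],[1,[0.0531,0.0704,0],[0,0,0]],[1,[0.0531,0.0704,0],[0,0,0]],[1,[0.0531,0.0704,0],[0,0,0]],[1,[0,0,0],[0,0,0]],[1,[0,0,0],[0,0,0]]]' >/dev/null
python3 - <<'E'
from h import *
import pickle
plan([.6515,.154,.045],.42)
s=arm.read_state();d=save('wrist','pics/w4.png');pickle.dump((s,d),open('w4.pkl','wb'))
T=pickle.load(open("top.pkl","rb"))
hsv=cv2.cvtColor(d["img"],cv2.COLOR_RGB2HSV);m=((hsv[...,1]<50)&(hsv[...,2]>200)).astype(np.uint8)
n,l,st,ce=cv2.connectedComponentsWithStats(m)
for i in range(1,n):
    if st[i,4]>150 and ce[i][1]<260:
        print(ce[i].round(1),st[i],wplane(s,d,ce[i],.1).round(4))
E
```

```text
t 10.83 pos [0.653  0.1531 0.2046] psi 0.42 q6 1.297 tilt 0.27 open 1.002 F [-0.69  0.09 -0.06] T [ 0.084 -0.006  0.013] grip 0.0
  units [-0.0006 -0.0031  0.3991] rows 4 each [-0.0002 -0.0008  0.0998] rz units -0.0000
[412.8  72. ] [ 327    0  185  149 8686] [0.8105 0.0693 0.1   ]
[313.1  54.1] [292  45  39  21 325] [0.7781 0.1573 0.1   ]
[119.3  74.5] [108  57  27  39 604] [0.6997 0.3042 0.1   ]
[26.2 76. ] [ 15  60  23  33 593] [0.6677 0.414  0.1   ]
[267.1 184.8] [256 177  19  18 166] [0.6604 0.1456 0.1   ]
```

```bash
python3 - <<'E'
from h import *
import pickle
s,d=pickle.load(open('w4.pkl','rb'))
g=cv2.cvtColor(d["img"],cv2.COLOR_RGB2GRAY)
c=cv2.HoughCircles(cv2.GaussianBlur(g,(3,3),0),cv2.HOUGH_GRADIENT,1,10,param1=120,param2=18,minRadius=17,maxRadius=34)
for x in c[0][:12]: print(x.round(1),wplane(s,d,x[:2],.1).round(4))
E
```

```text
[255.5 267.5  27.5] [0.5806 0.1207 0.1   ]
[251.5 189.5  23.5] [0.651  0.1561 0.1   ]
[339.5  91.5  30.1] [0.7596 0.1238 0.1   ]
[39.5 74.5 30.1] [0.674  0.3953 0.1   ]
[363.5  76.5  33.4] [0.7817 0.1102 0.1   ]
[255.5 277.5  28.6] [0.5698 0.1159 0.1   ]
[126.5  74.5  18.1] [0.7019 0.2974 0.1   ]
[370.5  94.5  32.3] [0.7707 0.0977 0.1   ]
[394.5 250.5  19. ] [ 0.6513 -0.0035  0.1   ]
[251.5 166.5  18.5] [0.6697 0.1644 0.1   ]
[28.5 74.5 32.2] [0.67   0.4111 0.1   ]
[401.5 260.5  29.7] [ 0.6443 -0.0191  0.1   ]
```

```bash
cat >> h.py <<'E'
def heft(n=10):
    f=[];tq=[]
    for _ in range(n):
        read_camera("top"); s=arm.read_state(); f.append(s["force"]);tq.append(s["effort"][1:3])
    print("heft F",np.mean(f,0).round(2),"sd",np.std(f,0).round(2),"eff",np.mean(tq,0).round(2),"kg",round(-np.mean(f,0)[2]/9.81,3))
E
python3 -m pendant '[[1,[0,0,0.095],[0,0,0]],[1,[0,0,0.095],[0,0,0]],[1,[0,0,0.09],[0,0,0]],[1,[0,0,0.07],[0,0,0]],[1,[0,0,0.035],[0,0,0]],[1,[0,0,0.0141],[0,0,0]],[0,[0,0,0],[0,0,0]],[0,[0,0,0],[0,0,0]],[0,[0,0,0],[0,0,0]],[0,[0,0,0],[0,0,0]],[0,[0,0,0],[0,0,0]],[0,[0,0,0],[0,0,0]],[0,[0,0,0],[0,0,0]]]' >/dev/null
python3 -c "
from h import *
plan([.6515,.154,.045],.42)"
python3 -m pendant '[[0,[0,0,-0.03],[0,0,0]],[0,[0,0,-0.06],[0,0,0]],[0,[0,0,-0.03],[0,0,0]],[0,[0,0,0],[0,0,0]],[0,[0,0,0],[0,0,0]],[0,[0,0,0],[0,0,0]]]' >/dev/null
python3 -c "
from h import *
plan([.6515,.154,.045],.42);heft();plan([.6515,.154,.045],.42)"
```

```text
t 11.97 pos [0.6539 0.1553 0.0513] psi 0.421 q6 1.299 tilt 0.29 open 0.527 F [-0.89  1.49  5.83] T [0.17  0.093 0.008] grip 61.5
  units [-0.0069  0.0006  0.0158] rows 1 each [-0.0069  0.0006  0.0158] rz units 0.0002
t 12.47 pos [0.6518 0.1545 0.0952] psi 0.42 q6 1.299 tilt 0.09 open 0.525 F [-0.23 -0.21 -2.04] T [-0.001  0.032 -0.023] grip 61.3
  units [-0.001   0.0008  0.1255] rows 2 each [-0.0005  0.0004  0.0627] rz units 0.0001
heft F [-0.19 -0.15 -1.54] sd [0.42 0.6  0.56] eff [-48.8  -30.96] kg 0.157
t 12.97 pos [0.6523 0.1547 0.096 ] psi 0.421 q6 1.299 tilt 0.02 open 0.525 F [-0.04 -1.23 -1.03] T [ 0.002 -0.001  0.029] grip 61.3
  units [-0.0024  0.0007  0.1274] rows 2 each [-0.0012  0.0004  0.0637] rz units 0.0002
```

A weighs about 0.16 kg. I'll set it down.

```bash
python3 -m pendant '[[0,[0,0,0.04],[0,0,0]],[0,[0,0,0.04],[0,0,0]],[0,[0,0,0.015],[0,0,0]],[0,[0,0,0.008],[0,0,0]],[0,[0,0,0.005],[0,0,0]],[0,[0,0,0.003],[0,0,0]],[0,[0,0,0],[0,0,0]],[0,[0,0,0],[0,0,0]]]' >/dev/null
python3 -c "
from h import *
plan([.6515,.154,.0513],.42)"
```

```text
t 13.63 pos [0.6529 0.1547 0.0528] psi 0.42 q6 1.299 tilt 0.1 open 0.53 F [ 0.12  0.09 -0.8 ] T [-0.048 -0.012 -0.026] grip 61.3
  units [-0.0041  0.0002  0.0038] rows 1 each [-0.0041  0.0002  0.0038] rz units 0.0001
```

```bash
python3 -m pendant '[[0,[0,0,0.003],[0,0,0]],[0,[0,0,0.003],[0,0,0]],[0,[0,0,0],[0,0,0]]]'
python3 -m pendant '[[1,[0,0,0],[0,0,0]],[1,[0,0,0],[0,0,0]],[1,[0,0,0],[0,0,0]],[1,[0,0,0],[0,0,0]],[1,[0,0,0],[0,0,0]],[1,[0,0,0],[0,0,0]],[1,[0,0,-0.05],[0,0,0]],[1,[0,0,-0.09],[0,0,0]],[1,[0,0,-0.09],[0,0,0]],[1,[0,0,-0.09],[0,0,0]],[1,[0,0,-0.05],[0,0,0]],[1,[0,0,0],[0,0,0]],[1,[0,0,0],[0,0,0]]]' >/dev/null
python3 - <<'E'
from h import *
plan([.6515,-.0092,.21],.42)
s=arm.read_state();d=read_camera('wrist')
g=cv2.cvtColor(d["img"],cv2.COLOR_RGB2GRAY)
c=cv2.HoughCircles(cv2.GaussianBlur(g,(3,3),0),cv2.HOUGH_GRADIENT,1,10,param1=120,param2=15,minRadius=17,maxRadius=30)
for x in c[0][:20]:
    X=wplane(s,d,x[:2],.1)
    if np.hypot(*(X[:2]-[.652,.154]))<.03: print(x.round(1),X.round(4))
E
```

```text
t: 13.88
position: [0.6531, 0.1548, 0.0513]
tcp_rot: [0.978, 0.209, 0.001, 0.0]
force: [-1.4, -0.3, 4.3]
opening: 0.522
gripper_force: 61.8
t 14.97 pos [0.6533 0.1548 0.1998] psi 0.42 q6 1.299 tilt 0.26 open 1.0 F [0.33 0.02 0.63] T [0.005 0.024 0.01 ] grip 0.0
  units [-0.1713  0.3726 -0.0258] rows 5 each [-0.0343  0.0745 -0.0052] rz units 0.0001
[253.5 194.5  23.8] [0.6502 0.1552 0.1   ]
[253.5 174.5  22.5] [0.6662 0.1623 0.1   ]
```

A is upright in place, with its top at (0.650, 0.155). I'll do B next.

```bash
python3 -m pendant '[[1,[-0.0343,0.0745,0],[0,0,0]],[1,[-0.0343,0.0745,0],[0,0,0]],[1,[-0.0343,0.0745,0],[0,0,0]],[1,[-0.0343,0.0745,0],[0,0,0]],[1,[-0.0343,0.0745,0],[0,0,0]],[1,[0,0,0],[0,0,0]],[1,[0,0,0],[0,0,0]]]' >/dev/null
cat >> h.py <<'E'
def look(p):
    s=arm.read_state();d=read_camera('wrist')
    g=cv2.cvtColor(d["img"],cv2.COLOR_RGB2GRAY)
    c=cv2.HoughCircles(cv2.GaussianBlur(g,(3,3),0),cv2.HOUGH_GRADIENT,1,10,param1=120,param2=15,minRadius=17,maxRadius=30)
    for x in c[0][:20]:
        X=wplane(s,d,x[:2],.1)
        if np.hypot(*(X[:2]-p))<.03: print(x.round(1),X.round(4))
E
python3 - <<'E'
from h import *
plan([.6515,-.0092,.045],.42)
look([.6515,-.0092])
E
```

```text
t 15.6 pos [ 0.6494 -0.0112  0.1943] psi 0.417 q6 1.049 tilt 0.3 open 1.001 F [-0.4  -0.13 -0.1 ] T [-0.009 -0.016 -0.038] grip 0.0
  units [ 0.0086 -0.0014  0.3731] rows 4 each [ 0.0021 -0.0003  0.0933] rz units -0.0010
[251.5 188.5  26.8] [ 0.6511 -0.0065  0.1   ]
[252.5 169.5  22.4] [ 0.6662 -0.0007  0.1   ]
[250.5 198.5  27.2] [ 0.6427 -0.0093  0.1   ]
```

```bash
python3 -m pendant '[[1,[0.003,0,0.09],[0,0,0]],[1,[0.003,0,0.09],[0,0,0]],[1,[0.002,0,0.09],[0,0,0]],[1,[0,0,0.06],[0,0,0]],[1,[0,0,0.03],[0,0,0]],[1,[0,0,0.01],[0,0,0]],[0,[0,0,0],[0,0,0]],[0,[0,0,0],[0,0,0]],[0,[0,0,0],[0,0,0]],[0,[0,0,0],[0,0,0]],[0,[0,0,0],[0,0,0]],[0,[0,0,0],[0,0,0]],[0,[0,0,0],[0,0,0]]]' >/dev/null
python3 -c "
from h import *
plan([.6515,-.0092,.045],.42)"
python3 -m pendant '[[0,[0,0,-0.03],[0,0,0]],[0,[0,0,-0.06],[0,0,0]],[0,[0,0,-0.03],[0,0,0]],[0,[0,0,0],[0,0,0]],[0,[0,0,0],[0,0,0]],[0,[0,0,0],[0,0,0]]]' >/dev/null
python3 -c "
from h import *
heft();plan([.6515,-.0092,.05],.42)"
```

```text
t 16.73 pos [ 0.6551 -0.0076  0.0526] psi 0.421 q6 1.051 tilt 0.3 open 0.523 F [-0.88  1.79  5.96] T [ 0.266  0.089 -0.012] grip 61.3
  units [-0.01   -0.0002  0.019 ] rows 1 each [-0.01   -0.0002  0.019 ] rz units 0.0002
heft F [-0.08  0.13 -4.67] sd [0.36 0.49 0.48] eff [-49.24 -32.41] kg 0.476
t 17.73 pos [ 0.6534 -0.008   0.0973] psi 0.42 q6 1.051 tilt 0.01 open 0.525 F [ 0.49  0.81 -4.24] T [ 0.045 -0.054  0.06 ] grip 61.9
  units [-0.0056  0.0007  0.1182] rows 2 each [-0.0028  0.0003  0.0591] rz units 0.0002
```

B weighs about 0.48 kg and is probably the heaviest, but all three have to be hefted. I'll set B down and go to C.

```bash
python3 -m pendant '[[0,[0,0,0.04],[0,0,0]],[0,[0,0,0.04],[0,0,0]],[0,[0,0,0.015],[0,0,0]],[0,[0,0,0.008],[0,0,0]],[0,[0,0,0.005],[0,0,0]],[0,[0,0,0.003],[0,0,0]],[0,[0,0,0.003],[0,0,0]],[0,[0,0,0],[0,0,0]],[0,[0,0,0],[0,0,0]]]'
python3 -c "
from h import *
plan([.6515,-.0092,.0526],.42)"
```

```text
t: 18.48
position: [0.654, -0.0081, 0.0527]
tcp_rot: [0.978, 0.209, 0.001, 0.0]
force: [0.6, -0.5, -4.0]
opening: 0.525
gripper_force: 62.0
t 18.48 pos [ 0.654  -0.0081  0.0527] psi 0.42 q6 1.051 tilt 0.09 open 0.525 F [ 0.63 -0.49 -4.01] T [-0.049 -0.057 -0.003] grip 62.0
  units [-0.0068 -0.      0.0003] rows 1 each [-0.0068 -0.      0.0003] rz units 0.0002
```

```bash
python3 -m pendant '[[0,[0,0,0.002],[0,0,0]],[0,[0,0,0.002],[0,0,0]],[0,[0,0,0],[0,0,0]]]'; python3 -m pendant '[[0,[0,0,0.002],[0,0,0]],[0,[0,0,0.002],[0,0,0]],[0,[0,0,0],[0,0,0]]]'
```

```text
t: 18.73
position: [0.6542, -0.008, 0.0526]
tcp_rot: [0.978, 0.209, 0.001, 0.0]
force: [-3.0, 1.0, 4.7]
opening: 0.527
gripper_force: 62.5
t: 18.98
position: [0.6543, -0.0079, 0.0526]
tcp_rot: [0.978, 0.209, 0.002, 0.0]
force: [-5.7, 0.9, 10.2]
opening: 0.527
gripper_force: 63.2
```

```bash
python3 -m pendant '[[1,[0,0,0],[0,0,0]],[1,[0,0,0],[0,0,0]],[1,[0,0,0],[0,0,0]],[1,[0,0,0],[0,0,0]],[1,[0,0,0],[0,0,0]],[1,[0,0,0],[0,0,0]],[1,[0,0,-0.05],[0,0,0]],[1,[0,0,-0.09],[0,0,0]],[1,[0,0,-0.09],[0,0,0]],[1,[0,0,-0.09],[0,0,0]],[1,[0,0,-0.05],[0,0,0]],[1,[0,0,0],[0,0,0]],[1,[0,0,0],[0,0,0]]]' >/dev/null
python3 - <<'E'
from h import *
plan([.4726,-.012,.2],.42); look([.6515,-.0092])
E
```

```text
t 20.07 pos [ 0.6544 -0.0081  0.1989] psi 0.42 q6 1.051 tilt 0.25 open 1.002 F [ 0.09 -0.14 -1.67] T [0.04  0.012 0.006] grip 0.0
  units [-0.4189 -0.1767 -0.0048] rows 5 each [-0.0838 -0.0353 -0.001 ] rz units 0.0001
[252.5 196.5  25.2] [ 0.6496 -0.0077  0.1   ]
[252.5 174.5  20.1] [6.672e-01 1.000e-04 1.000e-01]
```

```bash
python3 -m pendant '[[1,[-0.0838,-0.0353,0],[0,0,0]],[1,[-0.0838,-0.0353,0],[0,0,0]],[1,[-0.0838,-0.0353,0],[0,0,0]],[1,[-0.0838,-0.0353,0],[0,0,0]],[1,[-0.0838,-0.0353,0],[0,0,0]],[1,[0,0,0],[0,0,0]],[1,[0,0,0],[0,0,0]]]' >/dev/null
python3 - <<'E'
from h import *
plan([.4735,-.012,.045],.42)
look([.4726,-.012])
E
```

```text
t 20.7 pos [ 0.469  -0.0117  0.194 ] psi 0.42 q6 1.005 tilt 0.24 open 1.0 F [ 0.86 -0.62  0.6 ] T [0.007 0.048 0.022] grip 0.0
  units [0.0113 0.0061 0.3725] rows 4 each [0.0028 0.0015 0.0931] rz units 0.0000
[256.5 188.5  24.9] [ 0.4725 -0.0108  0.1   ]
[255.5 169.5  23.6] [ 0.4869 -0.0034  0.1   ]
```

```bash
python3 -m pendant '[[1,[0.003,0.001,0.09],[0,0,0]],[1,[0.003,0.001,0.09],[0,0,0]],[1,[0.002,0.001,0.09],[0,0,0]],[1,[0,0,0.06],[0,0,0]],[1,[0,0,0.03],[0,0,0]],[1,[0,0,0.01],[0,0,0]],[0,[0,0,0],[0,0,0]],[0,[0,0,0],[0,0,0]],[0,[0,0,0],[0,0,0]],[0,[0,0,0],[0,0,0]],[0,[0,0,0],[0,0,0]],[0,[0,0,0],[0,0,0]],[0,[0,0,0],[0,0,0]]]' >/dev/null
python3 -c "
from h import *
plan([.4735,-.012,.045],.42)"
python3 -m pendant '[[0,[0,0,-0.03],[0,0,0]],[0,[0,0,-0.06],[0,0,0]],[0,[0,0,-0.03],[0,0,0]],[0,[0,0,0],[0,0,0]],[0,[0,0,0],[0,0,0]],[0,[0,0,0],[0,0,0]]]' >/dev/null
python3 -c "
from h import *
heft();plan([.4735,-.012,.052],.42)"
```

```text
t 21.83 pos [ 0.4764 -0.0117  0.0504] psi 0.421 q6 1.006 tilt 0.22 open 0.53 F [-0.05  2.94  5.28] T [ 0.258 -0.012  0.019] grip 60.8
  units [-0.0071 -0.0023  0.0134] rows 1 each [-0.0071 -0.0023  0.0134] rz units 0.0002
heft F [ 0.15  0.11 -2.64] sd [0.44 0.43 0.37] eff [-30.14 -30.58] kg 0.269
t 22.83 pos [ 0.475  -0.0118  0.0965] psi 0.42 q6 1.006 tilt 0.01 open 0.526 F [ 0.78  0.32 -2.33] T [-0.067 -0.     0.003] grip 61.2
  units [-0.0037 -0.0011  0.1112] rows 2 each [-0.0019 -0.0005  0.0556] rz units 0.0001
```

C weighs about 0.27 kg, so B is the heaviest. I'll set C down and go back to B.

```bash
python3 -m pendant '[[0,[0,0,0.04],[0,0,0]],[0,[0,0,0.04],[0,0,0]],[0,[0,0,0.015],[0,0,0]],[0,[0,0,0.008],[0,0,0]],[0,[0,0,0.005],[0,0,0]],[0,[0,0,0.004],[0,0,0]],[0,[0,0,0.003],[0,0,0]],[0,[0,0,0.002],[0,0,0]],[0,[0,0,0],[0,0,0]],[0,[0,0,0],[0,0,0]]]'
python3 -m pendant '[[0,[0,0,0.002],[0,0,0]],[0,[0,0,0.001],[0,0,0]],[0,[0,0,0],[0,0,0]]]'
```

```text
t: 23.67
position: [0.4756, -0.0119, 0.0505]
tcp_rot: [0.978, 0.209, 0.001, 0.0]
force: [0.5, 0.0, -1.1]
opening: 0.526
gripper_force: 61.4
t: 23.92
position: [0.4758, -0.0118, 0.0504]
tcp_rot: [0.978, 0.209, 0.001, 0.0]
force: [-2.5, 0.3, 4.0]
opening: 0.524
gripper_force: 61.8
```

Contact. I'll release, rise and return to B by reversing the shift.

```bash
python3 -m pendant '[[1,[0,0,0],[0,0,0]],[1,[0,0,0],[0,0,0]],[1,[0,0,0],[0,0,0]],[1,[0,0,0],[0,0,0]],[1,[0,0,0],[0,0,0]],[1,[0,0,0],[0,0,0]],[1,[0,0,-0.05],[0,0,0]],[1,[0,0,-0.09],[0,0,0]],[1,[0,0,-0.09],[0,0,0]],[1,[0,0,-0.09],[0,0,0]],[1,[0,0,-0.05],[0,0,0]],[1,[0,0,0],[0,0,0]],[1,[0,0,0],[0,0,0]]]' >/dev/null
python3 -c "
from h import *
look([.4726,-.012])"
python3 -m pendant '[[1,[0.0838,0.0353,0],[0,0,0]],[1,[0.0838,0.0353,0],[0,0,0]],[1,[0.0838,0.0353,0],[0,0,0]],[1,[0.0838,0.0353,0],[0,0,0]],[1,[0.0838,0.0353,0],[0,0,0]],[1,[0,0,0],[0,0,0]],[1,[0,0,0],[0,0,0]]]' >/dev/null
python3 - <<'E'
from h import *
plan([.653,-.008,.045],.42)
look([.651,-.008])
E
```

```text
[252.5 196.5  23.5] [ 0.4712 -0.0114  0.1   ]
[252.5 175.5  22.5] [ 0.488 -0.004  0.1  ]
t 25.63 pos [ 0.6566 -0.0077  0.1905] psi 0.421 q6 1.052 tilt 0.55 open 0.997 F [-0.8  -0.54  0.4 ] T [ 0.014  0.031 -0.022] grip 0.0
  units [-0.0054 -0.0014  0.3638] rows 4 each [-0.0013 -0.0004  0.0909] rz units 0.0002
[251.5 199.5  25.7] [ 0.6502 -0.0065  0.1   ]
[252.5 176.5  20.3] [0.6685 0.0008 0.1   ]
```

```bash
python3 -m pendant '[[1,[-0.002,0,0.09],[0,0,0]],[1,[-0.002,0,0.09],[0,0,0]],[1,[-0.001,0,0.09],[0,0,0]],[1,[0,0,0.05],[0,0,0]],[1,[0,0,0.03],[0,0,0]],[1,[0,0,0.01],[0,0,0]],[0,[0,0,0],[0,0,0]],[0,[0,0,0],[0,0,0]],[0,[0,0,0],[0,0,0]],[0,[0,0,0],[0,0,0]],[0,[0,0,0],[0,0,0]],[0,[0,0,0],[0,0,0]],[0,[0,0,0],[0,0,0]]]'
python3 -m pendant '[[0,[0,0,-0.03],[0,0,0]],[0,[0,0,-0.06],[0,0,0]],[0,[0,0,-0.08],[0,0,0]],[0,[0,0,-0.08],[0,0,0]],[0,[0,0,-0.08],[0,0,0]],[0,[0,0,-0.05],[0,0,0]],[0,[0,0,-0.03],[0,0,0]],[0,[0,0,0],[0,0,0]],[0,[0,0,0],[0,0,0]],[0,[0,0,0],[0,0,0]]]' >/dev/null
python3 -c "
from h import *
heft(6);plan([.513,-.261,.2125],.42)"
```

```text
t: 26.77
position: [0.6566, -0.0081, 0.0559]
tcp_rot: [0.978, 0.209, 0.002, 0.0]
force: [-1.5, 1.0, 7.0]
opening: 0.523
gripper_force: 60.4
heft F [ 0.15  0.13 -4.51] sd [0.39 0.64 0.46] eff [-48.86 -33.89] kg 0.46
t 27.9 pos [ 0.6547 -0.0086  0.2153] psi 0.421 q6 1.051 tilt 0.12 open 0.528 F [-0.02  1.01 -3.69] T [ 0.025 -0.066 -0.007] grip 61.8
  units [-0.581   0.4315  0.0077] rows 8 each [-0.0726  0.0539  0.001 ] rz units 0.0002
```

```bash
python3 -m pendant '[[0,[-0.06,0.045,0],[0,0,0]],[0,[-0.08,0.059,0],[0,0,0]],[0,[-0.08,0.059,0],[0,0,0]],[0,[-0.08,0.059,0],[0,0,0]],[0,[-0.08,0.059,0],[0,0,0]],[0,[-0.08,0.059,0],[0,0,0]],[0,[-0.06,0.045,0],[0,0,0]],[0,[-0.04,0.03,0],[0,0,0]],[0,[-0.015,0.013,0],[0,0,0]],[0,[0,0,0],[0,0,0]],[0,[0,0,0],[0,0,0]],[0,[0,0,0],[0,0,0]]]'
python3 - <<'E'
from h import *
import pickle
plan([.516,-.261,.216],.42)
t=save("top","pics/t9.png");s=save("scene","pics/s9.png")
pickle.dump((t,s),open("f.pkl","wb"))
a=cv2.resize(t["img"][90:280,150:400],(500,380),interpolation=2);b=cv2.resize(s["img"][100:300,120:300],(342,380),interpolation=2)
im=np.hstack([a,b]);im=cv2.resize(im,(800,int(380*800/842)));cv2.imwrite("pics/f9.png",im[:,:,::-1])
E
```

```text
t: 28.9
position: [0.5157, -0.2576, 0.2166]
tcp_rot: [0.978, 0.209, 0.0, -0.0]
force: [-0.0, -0.0, -5.7]
opening: 0.528
gripper_force: 62.1
t 28.9 pos [ 0.5157 -0.2576  0.2166] psi 0.422 q6 0.587 tilt 0.06 open 0.528 F [-0.04 -0.01 -5.65] T [-0.042 -0.038  0.01 ] grip 62.1
  units [-0.0028  0.0082  0.0014] rows 1 each [-0.0028  0.0082  0.0014] rz units 0.0006
```

View pics/f9.png

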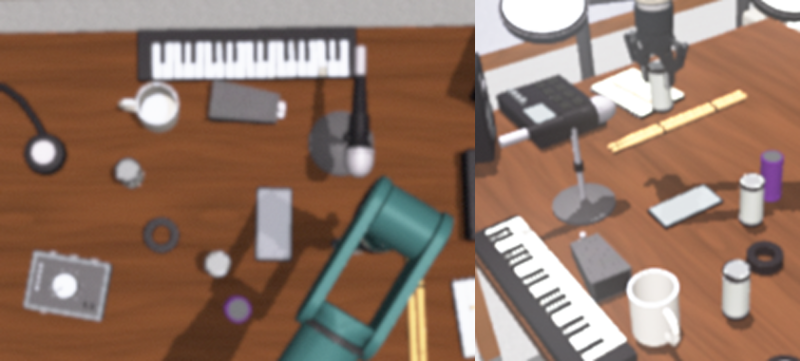

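The last view shows B held upright in front of the grille and level with it. A, C and the decoy are standing and the rest is undisturbed. I'll make one small lateral nudge and check the projection.

```bash
python3 -m pendant '[[0,[-0.001,0.005,0],[0,0,0]],[0,[0,0,0],[0,0,0]],[0,[0,0,0],[0,0,0]],[0,[0,0,0],[0,0,0]]]' >/dev/null
python3 - <<'E'
from h import *
plan([.516,-.261,.216],.42)
d=read_camera("scene"); hsv=cv2.cvtColor(d["img"],cv2.COLOR_RGB2HSV)
print("predicted",proj(d,[.512,-.26,.21]))
m=((hsv[...,1]<40)&(hsv[...,2]>150)).astype(np.uint8)
k=np.zeros_like(m);k[130:165,210:238]=m[130:165,210:238]
n,_,st,ce=cv2.connectedComponentsWithStats(k)
for i in range(1,n):
    if st[i,4]>30: print(ce[i],st[i])
E
```

```text
t 29.33 pos [ 0.5156 -0.2605  0.2166] psi 0.421 q6 0.584 tilt 0.0 open 0.524 F [-0.01 -0.43 -4.7 ] T [ 0.016  0.023 -0.022] grip 62.1
  units [0.0004 0.0015 0.0015] rows 1 each [0.0004 0.0015 0.0015] rz units 0.0003
predicted [[221.79714304 148.39373251]]
[219.13366337 151.36386139] [210 139  26  26 404]
```

```bash
python3 -c "
from cell import arm
print(arm.finish_job())"
```

```text
the job is handed in; nothing more can be done
None
```

The job is handed in: the gain knob is at its zero stop, shakers A (0.16 kg) and C (0.27 kg) are back upright in place, and the heaviest, B (about 0.47 kg), is held upright, its centre about 10 cm in front of the mic grille and level with it.

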